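# Dim the microscope lamp and fit the right socket to its nut

### The job

Turn the lamp's dimmer knob fully anticlockwise to its end stop; only then find, by trying the sockets from the tray, the one that fits the hex nut in the lamp's foot (the one on the yellow square), and push it fully home on that nut. Finish still gripping that socket, upright and seated on the nut; any socket that does not fit must be stood back upright in the tool tray, and everything else is left where it is.

Things in the scene. Friction and masses are not known exactly. Their poses are not given: they have to be found in the camera images.
- dim_knob (a joint): lamp dimmer, rad: 0 at the anticlockwise end stop (lamp off), growing clockwise seen from above, to 4.5; starts between 0.6 and 1.3. Light friction (0.04 N m); stays where it is left
- dim_knob_grip (a point): the dimmer knob's grip: a black upright bar, 42 mm long along this point's x axis, 14 mm thick along y, its top 7 mm above this point and its foot (a disc 44 mm across) 23 mm below; the point lies on the vertical turning axis and turns with the knob. The knob is on top of a white box 50 mm high
- lamp_nut (a point): centre of the top of the lamp's brass hex nut, in the foot on the yellow square next to the black finned lamp housing. z up, x square to two flats, y towards the lamp. The nut is fixed, 12 mm high, bevelled on top; 13, 18 or 23 mm across flats, drawn anew each time, not told. A socket too small for it stops with its mouth level with this point
- lamp_rim (a point): mouth centre of the round bore the lamp nut stands in, 6 mm above the nut's top; axes as lamp_nut. The bore (27, 34 or 41 mm across for a 13, 18 or 23 mm nut) goes through a square aluminium collar, 60 x 60 mm; its floor is 18 mm below. A socket too large stops on this rim; the one that fits goes down until its mouth is on the floor
- lamp_plate: white fixed plate, 12 mm thick, bearing the lamp nut's foot at y = 55 mm from this origin (centre line, underside), two like feet with the other two nut sizes at y = -30 and -115 mm (not part of the job), and the lamp housing, 97 mm high, at y = 140 to 210 mm. Axes as lamp_nut
- tray_floor (a point): centre of the inner floor of the grey tool tray (130 mm along x, 280 mm along y outside, rim 8 mm above the floor, wall 4 mm); the sockets stand on it in a row along y, 85 mm apart, 15 mm to the -x side of the centre; z up
- socket_small_grip (a point): the small socket, for the 13 mm nut: steel, 24 mm across outside, 34 mm high, mouth down (hex opening 14.5 mm across flats, 16 mm deep), with a square blue handle (adapter) 20 x 20 x 50 mm on top. The point is on its axis, 60 mm above the mouth, 24 mm below the top; z up, x and y square to the handle's faces, x also to two flats of the hex. Loose in any place of the tray; 0.08 to 0.32 kg
- socket_medium_grip (a point): the medium socket, for the 18 mm nut: steel, 31 mm across outside, 34 mm high, mouth down (hex opening 19.5 mm across flats, 16 mm deep), with a square green handle (adapter) 20 x 20 x 50 mm on top. The point is on its axis, 60 mm above the mouth, 24 mm below the top; z up, x and y square to the handle's faces, x also to two flats of the hex. Loose in any place of the tray; 0.08 to 0.32 kg
- socket_large_grip (a point): the large socket, for the 23 mm nut: steel, 38 mm across outside, 34 mm high, mouth down (hex opening 24.5 mm across flats, 16 mm deep), with a square red handle (adapter) 20 x 20 x 50 mm on top. The point is on its axis, 60 mm above the mouth, 24 mm below the top; z up, x and y square to the handle's faces, x also to two flats of the hex. Loose in any place of the tray; 0.08 to 0.32 kg
- washer: leave alone: loose steel washer, 28 mm across, 4 mm thick, lying in the tray; origin at the centre of its underside
- adapter_bar: leave alone: loose dark square adapter bar, 50 x 12 x 12 mm, lying in the tray; origin at the centre of its underside
- petri_dish: leave alone: clear petri dish, 90 mm across, 15 mm high, at the back; origin at the centre of its underside
- oil_bottle: leave alone: small amber bottle, 36 mm across, 75 mm high, at the back; origin at the centre of its underside
- slide_box: leave alone: closed blue slide box, 40 x 85 x 35 mm, at the back; origin at the centre of its underside
- screwdriver: leave alone: screwdriver with orange handle, 160 mm long, 26 mm thick, lying beyond the tray, to the right; origin under its middle
- beaker: leave alone: glass beaker, 60 mm across, 70 mm high, at the back; origin at the centre of its underside

How it is judged (in metres and radians):
On the way, in this order (a step that is already met when the one before it is completed fails the run):
1. the dimmer is turned anticlockwise to its end stop (value of joint dim_knob below 0.1 rad), for 0.2 s.
2. the socket that fits is fully home on the lamp's nut (((horizontal distance between socket_small_grip and lamp_nut below 0.005 m and z of socket_small_grip in the frame of lamp_nut below 0.052 m and angle between socket_small_grip's own z axis and vertical below 0.09 rad) or (horizontal distance between socket_medium_grip and lamp_nut below 0.005 m and z of socket_medium_grip in the frame of lamp_nut below 0.052 m and angle between socket_medium_grip's own z axis and vertical below 0.09 rad) or (horizontal distance between socket_large_grip and lamp_nut below 0.005 m and z of socket_large_grip in the frame of lamp_nut below 0.052 m and angle between socket_large_grip's own z axis and vertical below 0.09 rad))), for 0.2 s.
At the end, for the whole second after the job is handed in: Fingers still grip (over 2 N) the one socket fully home on the lamp nut (within 4 mm of full depth, 5 mm of its axis, tilt under 0.09 rad); the other two stand upright on the tray floor (within 0.1 rad); the dimmer is within 0.1 rad of its anticlockwise stop (value of joint dim_knob below 0.1 rad and ((horizontal distance between socket_small_grip and lamp_nut below 0.005 m and z of socket_small_grip in the frame of lamp_nut below 0.052 m and angle between socket_small_grip's own z axis and vertical below 0.09 rad and contact force between the fingers and socket_small above 2 N and z of socket_medium_grip in the frame of tray_floor between 0.055 and 0.064 m and angle between each of socket_medium_grip, socket_large_grip's own z axis and vertical below 0.1 rad and x of socket_medium_grip in the frame of tray_floor between -0.065 and 0.065 m and y of socket_medium_grip in the frame of tray_floor between -0.14 and 0.14 m and z of socket_large_grip in the frame of tray_floor between 0.055 and 0.064 m and x of socket_large_grip in the frame of tray_floor between -0.065 and 0.065 m and y of socket_large_grip in the frame of tray_floor between -0.14 and 0.14 m) or (horizontal distance between socket_medium_grip and lamp_nut below 0.005 m and z of socket_medium_grip in the frame of lamp_nut below 0.052 m and angle between socket_medium_grip's own z axis and vertical below 0.09 rad and contact force between the fingers and socket_medium above 2 N and z of socket_small_grip in the frame of tray_floor between 0.055 and 0.064 m and angle between each of socket_small_grip, socket_large_grip's own z axis and vertical below 0.1 rad and x of socket_small_grip in the frame of tray_floor between -0.065 and 0.065 m and y of socket_small_grip in the frame of tray_floor between -0.14 and 0.14 m and z of socket_large_grip in the frame of tray_floor between 0.055 and 0.064 m and x of socket_large_grip in the frame of tray_floor between -0.065 and 0.065 m and y of socket_large_grip in the frame of tray_floor between -0.14 and 0.14 m) or (horizontal distance between socket_large_grip and lamp_nut below 0.005 m and z of socket_large_grip in the frame of lamp_nut below 0.052 m and angle between socket_large_grip's own z axis and vertical below 0.09 rad and contact force between the fingers and socket_large above 2 N and z of socket_small_grip in the frame of tray_floor between 0.055 and 0.064 m and angle between each of socket_small_grip, socket_medium_grip's own z axis and vertical below 0.1 rad and x of socket_small_grip in the frame of tray_floor between -0.065 and 0.065 m and y of socket_small_grip in the frame of tray_floor between -0.14 and 0.14 m and z of socket_medium_grip in the frame of tray_floor between 0.055 and 0.064 m and x of socket_medium_grip in the frame of tray_floor between -0.065 and 0.065 m and y of socket_medium_grip in the frame of tray_floor between -0.14 and 0.14 m))); the arm keeps its last pose, push and grip.
It fails at once if a bystander (washer, adapter bar, petri dish, bottle, slide box, screwdriver, beaker) is moved by more than 40 mm (distance of any of washer, adapter_bar, petri_dish, oil_bottle, slide_box, screwdriver, beaker from where it was at the start of the episode above 0.04 m).
It also fails if it takes over 72 s, if anything falls off the work surface, if the arm or the gripper's body presses on something with over 40 N, if the wrist force passes 120 N, or if a joint passes its speed limit or range.

### The arm

A 6-joint arm with a two-finger parallel gripper is mounted at the origin on the work surface. World frame = base frame: x ahead of the robot, y to its left, z up, the work surface at z = 0. Lengths are in mm, angles in rad, forces in N, time in s.
With the tool pointing down it reaches from about 350 to 800 mm from the base axis. Payload 7.3 kg.
Tool frame: the origin (TCP) lies midway between the tips of the shut fingers; the grasp point (between the pads) lies behind it (bot.pinch_z is the z of the grasp point in the tool frame, in mm); z points along the fingers, y is the direction in which the jaws open and shut (so a half turn about z gives the same grasp; the last joint's range is limited). The gripper opens to 85 mm and grips with 20 to 120 N. Pads are 22 mm wide; open, the fingers measure 114 mm over their backs; the gripper's body (76 mm by 85 mm) begins 54 mm behind the grasp point. The pads swing forward as they close: fully open they stand 13 mm farther back than shut.
Start: joints at [1.147, 0.342, 1.524, -0, 1.275, -0.146], TCP at [143.961, 504.896, 231.322] pointing down, gripper open.
Joint ranges: [-2.53, 2.53], [-0.77, 2.02], [0.04, 2.7], [-1, 4.14], [0.28, 2.66], [-3.11, 3.11]. Speed limits (rad/s): [2.57, 2.57, 3.14, 3.14, 3.14, 3.14].

### API

Orientations are given as a unit quaternion [w, x, y, z].
In Python, from cell import bot gives the robot as it stands.
- The arm moves only by the shell command python3 -m handwheel 'ROWS' [FORCE]. ROWS is JSON, a list of rows, each an object with "offset": the shift along the tool's x, y, z in mm, a list of three; "rot": the turn, a rotation vector about the tool's x, y, z in degrees, a list of three; "grip": the finger opening in mm, from 0 to 85.4. In form: [{"offset": [tx, ty, tz], "rot": [wx, wy, wz], "grip": grip}, ...]. A call has 1 to 10 rows; each row shifts and turns the commanded pose from where the row before left it, along the tool's axes as they then stand; what a row does not reach is not made up. A row lasts 1/8 s, in which the tool goes at most 62.5 mm and 10.7 degrees, less where a joint would pass 70% of its speed; a pose out of reach is approached as far as the arm can. A call with a gripper value outside its range is refused whole. The fingers move at their own pace and stop on an object; FORCE is the grip in N (left out, the last holds). Time passes only in rows, so rows that do not move let the fingers close. It gives the time, the measured TCP pose, the force and the opening at its end, in the units of the state.
- bot.get_obs(): the state, without advancing time (a new reading comes with each control period).
- bot.snapshot(name): name is "scene" or "side" or "wrist"; returns a dict with "image" (384x512x3 uint8, red, green, blue), "depth" (384x512 float32, mm along the optical axis (not along the pixel's ray), 0 where there is no reading), "fx", "fy", "cx", "cy" (pixels), "eye" and "rotation" of the camera in the world. Camera axes: x right, y up, looking along -z (the intrinsics and any distortion apply to the point x, -y, -z); pixel columns grow to the right and rows downward; lengths in mm; the calibration is good to about 2 mm. A picture is of the moment at which its call begins.
- bot.sign_off(): hands the job in, once; it reports no verdict.
The state is a dict: "time_s": time; "joints": joint angles; "dq": joint speeds; "joint_efforts": joint torques, N m; "position": TCP position; "eef_rot": TCP orientation; "contact_force": force on the tool from outside, world axes, zero at the start; "ft_torque": the same for the moment, N m; "grip_width": finger opening in mm.
Only numpy, scipy, OpenCV 4.12 (cv2) and the standard library are available. Lean on these libraries where they do the work, as an engineer would, in place of code of your own. Each camera call takes 0.05 s, during which the arm holds its last target.

## Working session

There is one attempt and no reset: what is moved stays moved. The work goes in short steps, Python scripts to look and compute and a shell command to move; the robot and the scene stay as the last step left them, time stands still between calls to the robot, and variables do not carry over. Pictures are saved under pics/ and viewed, and the job is handed in when it is done.

```bash
ls; mkdir -p pics; python3 - <<'E'
from cell import bot
import cv2, numpy as np
print(bot.get_obs()); print(bot.pinch_z)
for n in ["scene","side","wrist"]:
    s=bot.snapshot(n)
    print(n,s["fx"],s["fy"],s["cx"],s["cy"],s["eye"],np.round(s["rotation"],4).tolist(),[k for k in s])
    cv2.imwrite(f"pics/{n}0.png",s["image"][:,:,::-1]); np.savez(f"pics/{n}0.npz",**s)
E
```

```text
pics
{'time_s': 0.0, 'joints': array([ 1.14700122e+00,  3.42756646e-01,  1.52502205e+00, -1.63372263e-05,
        1.27539085e+00, -1.45996286e-01]), 'dq': array([ 8.17634218e-04, -4.99237355e-04, -3.14123866e-04, -8.87092607e-04,
       -9.00702578e-05,  4.36031716e-04]), 'joint_efforts': array([ 4.99400339e-04, -4.33672929e+01, -2.46015018e+01, -1.47221813e-04,
        7.90809077e-03,  5.04613823e-06]), 'position': array([143.79058673, 504.50813347, 230.60659531]), 'eef_rot': array([-2.14100434e-04,  1.38450803e-01,  9.90368999e-01, -7.58859920e-04]), 'contact_force': array([-0.63548278,  0.54616595, -0.48318897]), 'ft_torque': array([-0.05475951, -0.01696784, -0.01705284]), 'grip_width': 85.5176901305704}
-18.700000000000003
scene 358.93396594881824 358.93396594881824 261.9678675478749 193.0834503015335 [1035.22871544  281.03613562  805.63975628] [0.3806, 0.1391, 0.303, 0.8625] ['image', 'depth', 'fx', 'fy', 'cx', 'cy', 'eye', 'rotation']
side 463.65535714891666 463.65535714891666 254.36875888046075 188.27180550557642 [ -145.33706759 -1154.48569623   859.71678824] [0.83, 0.4696, -0.1509, -0.2604] ['image', 'depth', 'fx', 'fy', 'cx', 'cy', 'eye', 'rotation']
wrist 336.6272193382114 336.6272193382114 257.20372952526475 190.31541174089534 [ 78.68619914 523.48448713 373.20714242] [0.7911, -0.1072, -0.0799, 0.5969] ['image', 'depth', 'fx', 'fy', 'cx', 'cy', 'eye', 'rotation']
```

View pics/scene0.png

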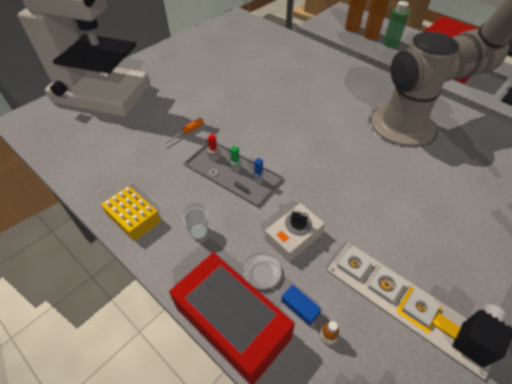

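View pics/side0.png

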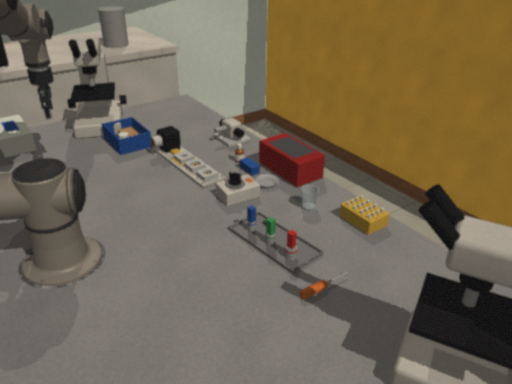

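View pics/wrist0.png

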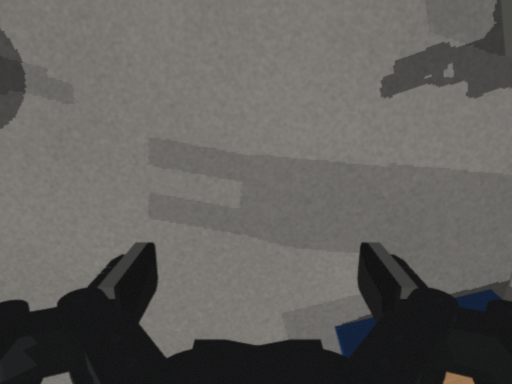

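The scene picture shows the tray with three sockets: red (212,142), green (235,154) and blue (258,166). It also shows the dimmer box with its black knob (299,220), and the lamp plate with the yellow-square foot at (421,307) next to the black lamp (483,337). The side view agrees.

```bash
cat > h.py <<'E'
import numpy as np, cv2
from scipy.spatial.transform import Rotation as R
from cell import bot
def Rm(q): return R.from_quat(np.array(q)[[1,2,3,0]]).as_matrix()
def load(f):
    return dict(np.load(f))
def unproj(s,u,v,d=None):
    if d is None:
        d=float(s["depth"][int(round(v)),int(round(u))])
    p=np.array([(u-s["cx"])/s["fx"]*d,-(v-s["cy"])/s["fy"]*d,-d])
    return Rm(s["rotation"])@p+s["eye"]
def atz(s,u,v,z):
    r=Rm(s["rotation"])@np.array([(u-s["cx"])/s["fx"],-(v-s["cy"])/s["fy"],-1.])
    return s["eye"]+r*(z-s["eye"][2])/r[2]
def proj(s,P):
    p=Rm(s["rotation"]).T@(np.array(P,float)-s["eye"])
    return np.array([s["cx"]+s["fx"]*p[0]/-p[2], s["cy"]+s["fy"]*(-p[1])/-p[2]])
def tri(obs):
    A=np.zeros((3,3));b=np.zeros(3)
    for s,u,v in obs:
        r=Rm(s["rotation"])@np.array([(u-s["cx"])/s["fx"],-(v-s["cy"])/s["fy"],-1.]); r/=np.linalg.norm(r)
        M=np.eye(3)-np.outer(r,r);A+=M;b+=M@s["eye"]
    return np.linalg.solve(A,b)
def snap(n,tag):
    s=bot.snapshot(n); np.savez(f"pics/{tag}.npz",**s); cv2.imwrite(f"pics/{tag}.png",s["image"][:,:,::-1]); return s
def crop(s,u0,v0,u1,v1,k,f):
    cv2.imwrite(f,cv2.resize(s["image"][v0:v1,u0:u1,::-1],None,fx=k,fy=k,interpolation=cv2.INTER_CUBIC))
E
python3 - <<'E'
from h import *
s=load("pics/scene0.npz"); d=load("pics/side0.npz")
for n,u,v in [("red",212,138),("green",235,150),("blue",258,162),("knob",299,214),("nut",421,307),("foot2",386,284),("foot3",353,262),("lamp",484,322),("traycorner",263,203),("table",300,290)]:
    print(n,np.round(unproj(s,u,v)))
for n,u,v in [("blue",251,209),("green",270,219),("red",292,232),("knob",235,174),("nut",179,156)]:
    print(n,np.round(unproj(d,u,v)))
crop(s,170,120,330,260,5,"pics/c1.png"); crop(s,320,230,512,370,4,"pics/c2.png")
crop(d,210,160,340,280,6,"pics/c3.png")
E
```

```text
red [ 546. -351.   88.]
green [ 537. -265.   90.]
blue [ 527. -186.   88.]
knob [593.  11.  96.]
nut [567. 344.  28.]
foot2 [571. 258.  29.]
foot3 [574. 170.  27.]
lamp [554. 444. 100.]
traycorner [ 575. -122.    4.]
table [706. 114.   1.]
blue [ 520. -196.   89.]
green [ 534. -273.   91.]
red [ 546. -360.   91.]
knob [592.   4.  95.]
nut [554. 352.  28.]
```

```bash
ls pics
```

```text
c1.png
c2.png
c3.png
scene0.npz
scene0.png
side0.npz
side0.png
wrist0.npz
wrist0.png
```

View pics/c1.png

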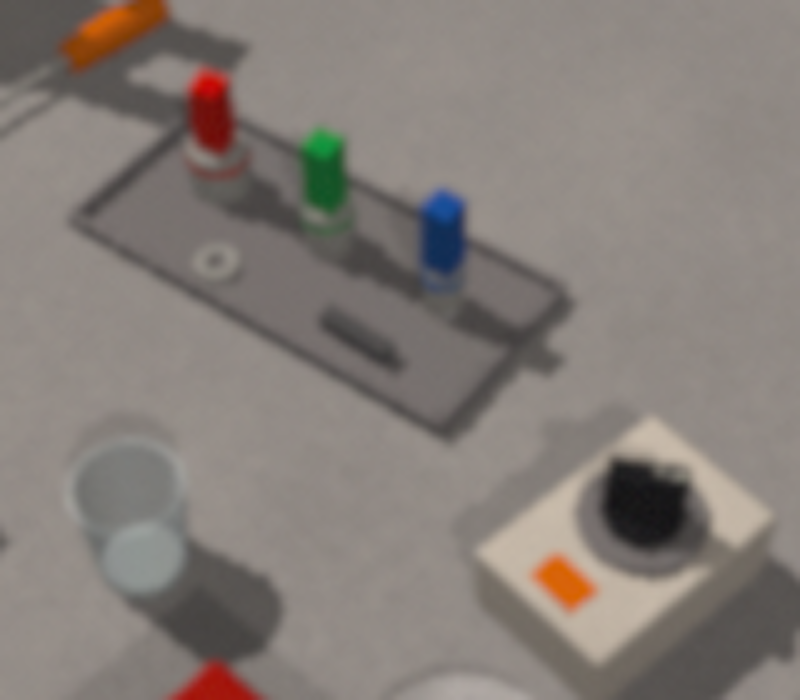

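View pics/c2.png

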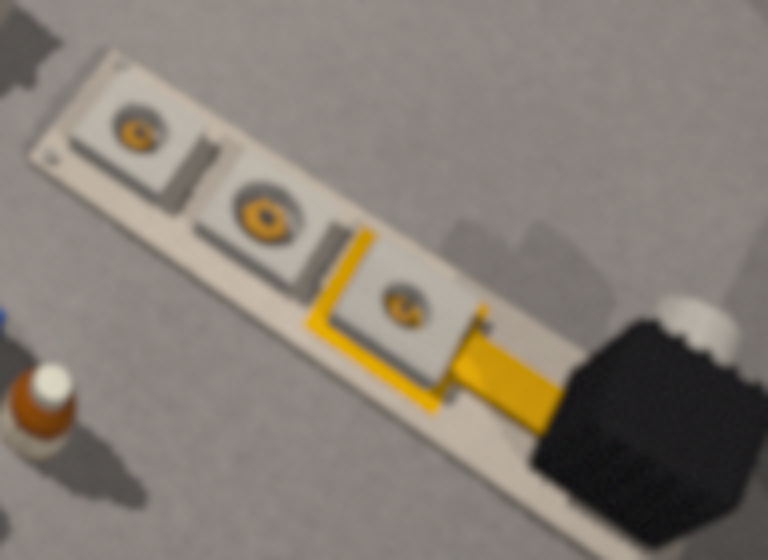

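View pics/c3.png

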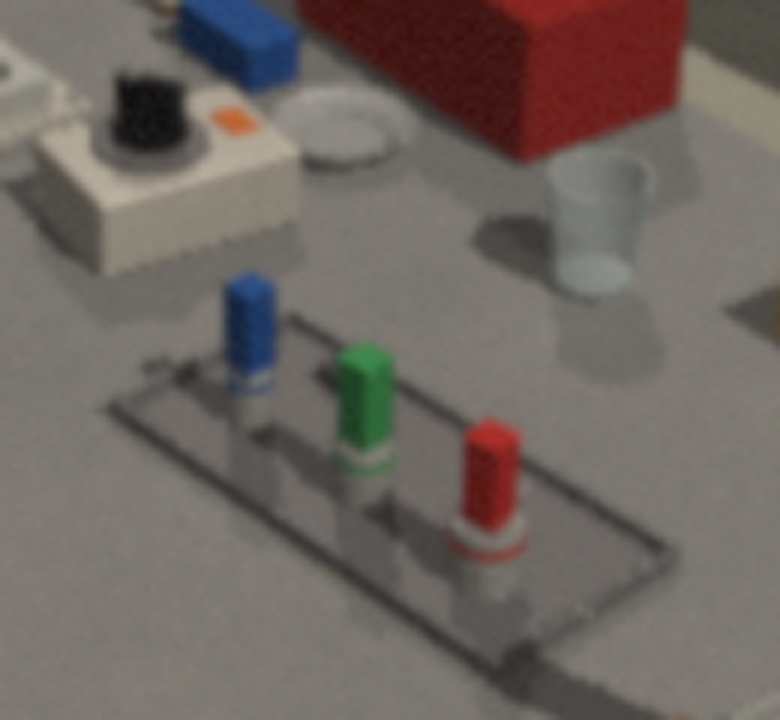

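The crops show the bores clearly: the yellow-square foot's bore (c2 405,305) is the smallest of the three, which suggests the small (blue) socket. I'll check this close up. Next, the geometry of the wrist camera.

```bash
cat >> h.py <<'E'
def tool():
    o=bot.get_obs(); return np.array(o["position"]),Rm(o["eef_rot"])
def off(target):
    "offset in tool axes from the measured TCP to world target"
    p,M=tool(); return np.round(M.T@(np.array(target,float)-p),1)
def yawx():
    p,M=tool(); return np.degrees(np.arctan2(M[1,0],M[0,0]))
E
python3 - <<'E'
from h import *
w=load("pics/wrist0.npz"); p,M=tool()
print("cam in tool",M.T@(w["eye"]-p)); print(np.round(M.T@Rm(w["rotation"]),3))
print(M.round(3)); print("off to see nut", off([565,300,231]), off([590,8,231]))
for P in ([563,347,30],[563,260,30]): pass
E
```

```text
cam in tool [ 6.78449799e+01  1.25942203e-01 -1.42402391e+02]
[[-0.     0.964  0.265]
 [ 1.     0.     0.001]
 [ 0.001  0.265 -0.964]]
[[-0.962  0.274 -0.   ]
 [ 0.274  0.962 -0.001]
 [ 0.    -0.001 -1.   ]]
off to see nut [-4.611e+02 -8.130e+01 -2.000e-01] [-5.653e+02 -3.552e+02  1.000e-01]
```

```bash
python3 -m handwheel '[{"offset":[-50,-5,0],"rot":[0,0,0],"grip":85},{"offset":[-57,-11,0],"rot":[0,0,0],"grip":60},{"offset":[-57,-11,0],"rot":[0,0,0],"grip":60},{"offset":[-57,-11,0],"rot":[0,0,0],"grip":60},{"offset":[-57,-11,10],"rot":[0,0,0],"grip":60},{"offset":[-57,-11,20],"rot":[0,0,0],"grip":60},{"offset":[-57,-11,20],"rot":[0,0,0],"grip":60},{"offset":[-50,0,10],"rot":[0,0,0],"grip":60},{"offset":[-10,0,0],"rot":[0,0,0],"grip":60},{"offset":[0,0,0],"rot":[0,0,0],"grip":60}]'; python3 - <<'E'
from h import *
w=snap("wrist","w1"); print(tool(),bot.get_obs()["time_s"])
E
```

```text
time_s: 1.4
position: [559.1, 312.5, 170.8]
eef_rot: [-0.001, 0.139, 0.99, -0.0]
contact_force: [-0.1, -0.8, -0.6]
grip_width: 60.3
(array([558.35835983, 313.07689259, 171.30385092]), array([[-9.61748517e-01,  2.73932892e-01, -7.48952102e-04],
       [ 2.73932849e-01,  9.61748807e-01,  1.61267156e-04],
       [ 7.64480169e-04, -5.00641347e-05, -9.99999707e-01]])) 1.45
```

View pics/w1.png

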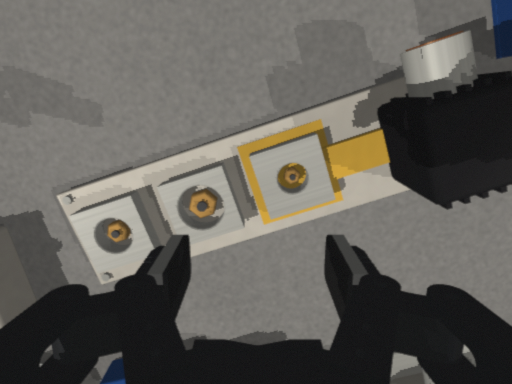

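The wrist view shows the lamp foot's bore at (292,177), about 31 px across, against about 45 px at (203,205) and 38 px at (117,233). So the lamp nut is the 13 mm one and the blue socket should fit. I'll measure it more exactly in an enlarged crop.

```bash
python3 - <<'E'
from h import *
w=load("pics/w1.npz")
crop(w,235,115,345,225,7,"pics/c4.png")
for n,u,v in [("rim",270,190),("rim",313,165),("nut",292,170),("floor",281,177),("plate",350,190),("table",300,60),("c2rim",175,190),("c3rim",85,225)]:
    print(n,unproj(w,u,v).round(1))
E
```

```text
rim [571.2 320.6  30.7]
rim [560.3 361.9  29.2]
nut [561.4 343.8  21.5]
floor [566.8 332.9  13.5]
plate [597.2 391.5  10.6]
table [ 4.734e+02  3.759e+02 -2.000e-01]
c2rim [548.7 240.7  29.4]
c3rim [556.9 152.5  30.7]
```

View pics/c4.png

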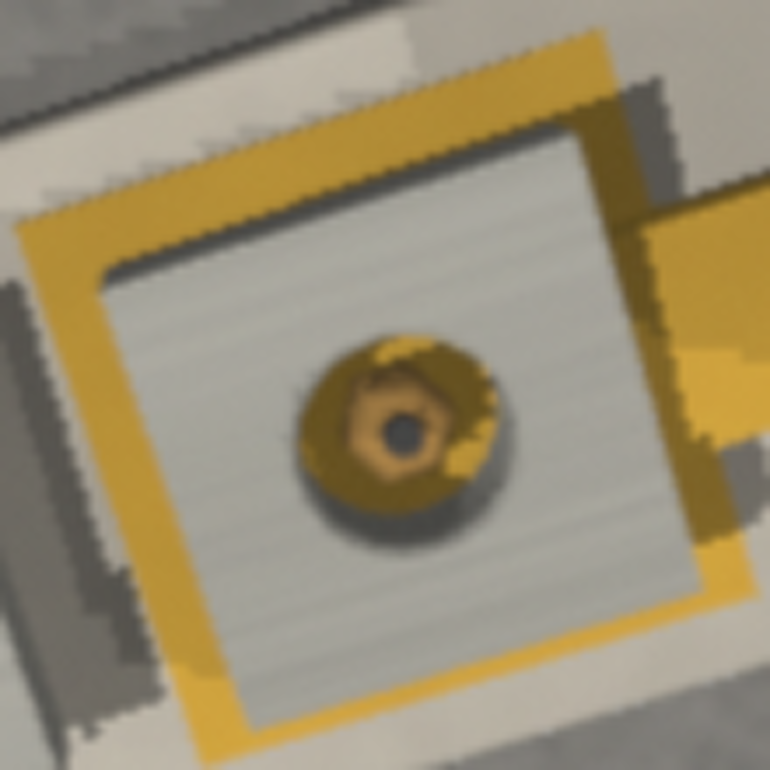

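```bash
python3 - <<'E'
from h import *
w=load("pics/w1.npz")
f=lambda c:(235+(c[0]+.5)/7-.5,115+(c[1]+.5)/7-.5)
C=[atz(w,*f(c),30) for c in [(100,285),(575,130),(703,595),(250,730)]]
for c in C: print(c.round(1))
C=np.array(C); print("centre",C.mean(0).round(1)); 
for i in range(4):
    e=C[(i+1)%4]-C[i]; print(np.linalg.norm(e).round(1),np.degrees(np.arctan2(e[1],e[0])).round(1))
print("rim",atz(w,*f((404,440)),30).round(1),"nut",atz(w,*f((400,427)),24).round(1))
E
```

```text
[537.  311.4  30. ]
[534.7 371.1  30. ]
[595.5 373.2  30. ]
[597.2 313.7  30. ]
centre [566.1 342.4  30. ]
59.7 92.2
60.8 2.0
59.5 -88.4
60.3 -177.8
rim [565.9 342.1  30. ] nut [565.6 342.2  24. ]
```

```bash
python3 -m handwheel '[{"offset":[-20,-52,0],"rot":[0,0,0],"grip":60},{"offset":[-23,-57,0],"rot":[0,0,0],"grip":60},{"offset":[-23,-57,0],"rot":[0,0,0],"grip":60},{"offset":[-23,-57,0],"rot":[0,0,0],"grip":60},{"offset":[-20,-52,0],"rot":[0,0,0],"grip":60},{"offset":[0,0,0],"rot":[0,0,0],"grip":60},{"offset":[0,0,0],"rot":[0,0,0],"grip":60}]'; python3 - <<'E'
from h import *
w=snap("wrist","w2"); print(tool()[0]); crop(w,180,60,380,260,4,"pics/c5.png")
E
```

```text
time_s: 2.33
position: [588.0, 19.8, 171.9]
eef_rot: [0.0, 0.138, 0.99, 0.0]
contact_force: [-0.2, 1.5, -0.2]
grip_width: 60.2
[588.0872033   20.23645825 171.79246381]
```

View pics/w2.png

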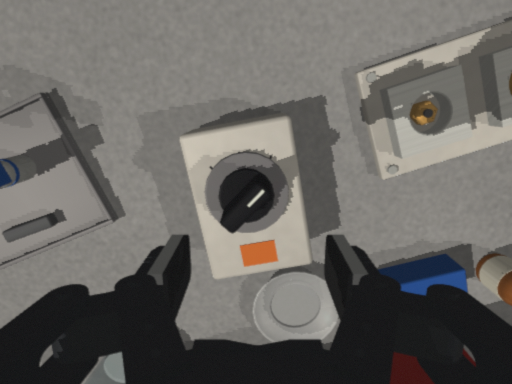

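```bash
sleep 0
python3 - <<'E'
from h import *
w=load("pics/w2.npz")
crop(w,195,140,305,240,7,"pics/c5.png")
for u,v in [(240,205),(232,220),(250,208),(255,185),(280,210),(215,150),(290,250)]: print(u,v,unproj(w,u,v).round(1))
E
```

```text
240 205 [587.9   7.7  94.3]
232 220 [597.1  -1.   93.5]
250 208 [592.   13.6  93.8]
255 185 [577.6  21.3  92. ]
280 210 [612.2  32.2  55.7]
215 150 [552.1  -4.6  48.8]
290 250 [651.3  31.1  50.4]
```

View pics/c5.png

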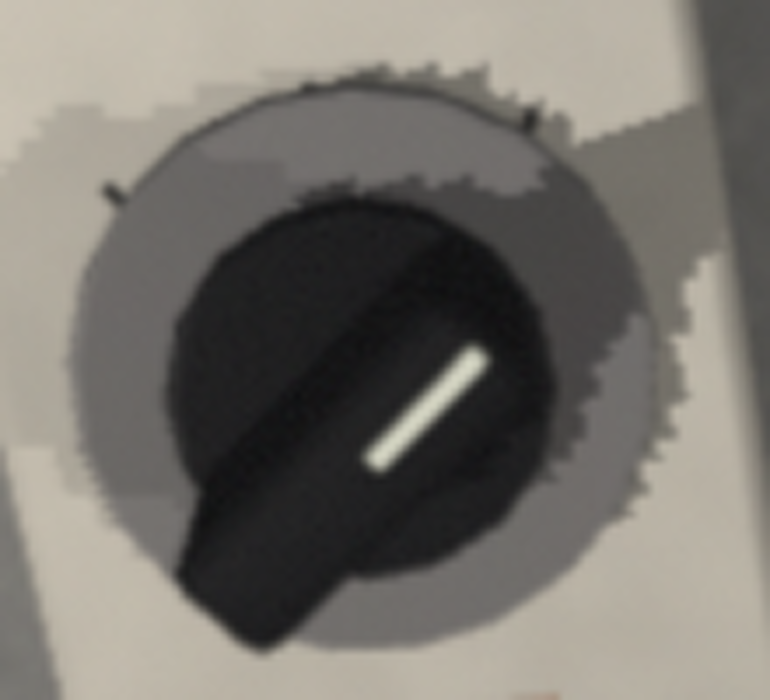

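```bash
python3 - <<'E'
from h import *
w=load("pics/w2.npz")
im=w["image"][140:240,195:305,::-1].astype(float)
im=np.clip(im/70,0,1)**0.5*255
cv2.imwrite("pics/c6.png",cv2.resize(im.astype(np.uint8),None,fx=7,fy=7,interpolation=cv2.INTER_CUBIC))
D=w["depth"][140:240,195:305]
# height map
v,u=np.mgrid[140:240,195:305]
P=np.stack([(u-w["cx"])/w["fx"]*D,-(v-w["cy"])/w["fy"]*D,-D],-1)@Rm(w["rotation"]).T+w["eye"]
m=(P[...,2]>86)&(P[...,2]<102)
pts=P[m][:,:2]; print(m.sum()); 
r=cv2.minAreaRect(pts.astype(np.float32)); print(r); print(P[m][:,2].mean(), np.median(P[m][:,2]))
z=P[...,2]; cv2.imwrite("pics/c7.png",cv2.resize(np.clip((z-40)*4,0,255).astype(np.uint8),None,fx=7,fy=7,interpolation=cv2.INTER_NEAREST))
E
```

```text
1196
((591.4462280273438, 10.32230281829834), (14.114377975463867, 41.404632568359375), 31.3113956451416)
93.18928840114344 93.57326316253967
```

View pics/c6.png

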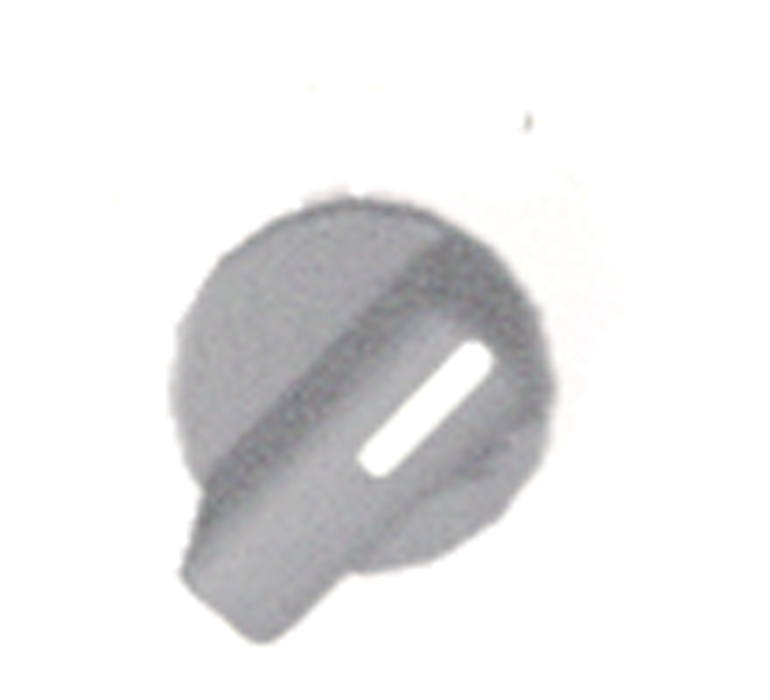

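View pics/c7.png

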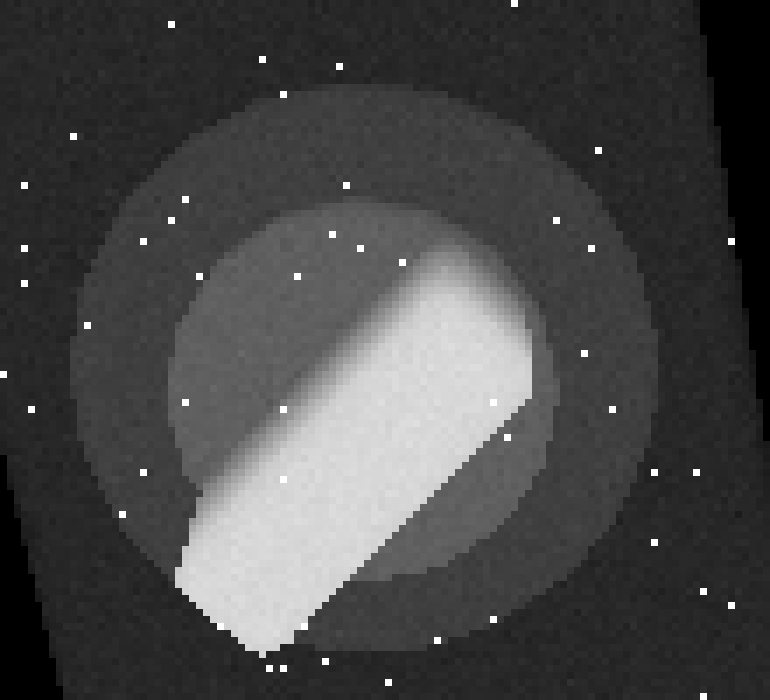

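```bash
python3 - <<'E'
from h import *
w=load("pics/w2.npz")
f=lambda c:(195+(c[0]+.5)/7-.5,140+(c[1]+.5)/7-.5)
print("disc",atz(w,*f((362,389)),64).round(1), atz(w,*f((362,389)),60).round(1),"dial",atz(w,*f((364,368)),55).round(1))
E
python3 -m handwheel '[{"offset":[-5.8,-8.7,0],"rot":[0,0,7],"grip":45},{"offset":[0,0,0],"rot":[0,0,10],"grip":45},{"offset":[0,0,15],"rot":[0,0,10],"grip":45},{"offset":[0,0,15],"rot":[0,0,10],"grip":45},{"offset":[0,0,0],"rot":[0,0,5.7],"grip":45},{"offset":[0,0,0],"rot":[0,0,0],"grip":45}]'; python3 - <<'E'
from h import *
print(tool()[0],yawx()-90,off([591.3,10.2,70]),bot.get_obs()["joints"])
w=snap("wrist","w3")
v,u=np.mgrid[0:384,0:512]; D=w["depth"]
P=np.stack([(u-w["cx"])/w["fx"]*D,-(v-w["cy"])/w["fy"]*D,-D],-1)@Rm(w["rotation"]).T+w["eye"]
m=(P[...,2]>90)&(P[...,2]<97)&(np.hypot(P[...,0]-591,P[...,1]-10)<26)
print(m.sum(),cv2.minAreaRect(P[m][:,:2].astype(np.float32)))
E
```

```text
disc [590.5  10.4  64. ] [591.6  10.   60. ] dial [590.6  10.3  55. ]
time_s: 3.12
position: [591.5, 10.4, 141.4]
eef_rot: [-0.0, 0.488, 0.873, 0.0]
contact_force: [-0.7, -0.6, -0.3]
grip_width: 45.4
[591.52061787  10.42330448 141.35481815] 31.598347923235963 [-0.1 -0.3 71.4] [-1.12055712e-01  5.43073594e-01  1.46050195e+00  3.60380194e-04
  1.13815753e+00 -6.63702024e-01]
1471 ((591.6552734375, 10.442850112915039), (13.583784103393555, 41.169620513916016), 31.209354400634766)
```

View pics/w3.png

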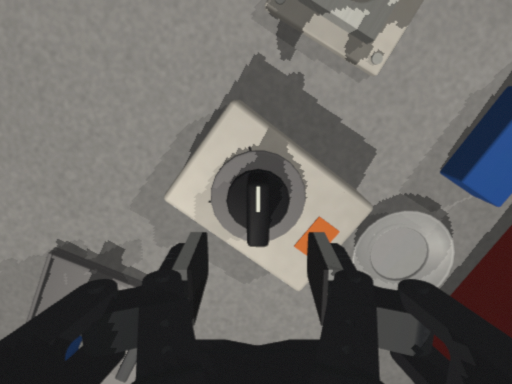

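The bar now stands upright in the wrist view, centred at (258,205). The second view gives the same centre (591.6, 10.4) and top z of about 93.5. I'll descend and grip.

```bash
python3 -m handwheel '[{"offset":[0,0,30],"rot":[0,0,0],"grip":45},{"offset":[0,0,30],"rot":[0,0,0],"grip":45},{"offset":[0,0,11],"rot":[0,0,0],"grip":45},{"offset":[0,0,0],"rot":[0,0,0],"grip":5},{"offset":[0,0,0],"rot":[0,0,0],"grip":5},{"offset":[0,0,0],"rot":[0,0,0],"grip":5},{"offset":[0,0,0],"rot":[0,0,0],"grip":5},{"offset":[0,0,0],"rot":[0,0,0],"grip":5}]' 30
python3 -c "
from h import *
o=bot.get_obs();print(o['position'],o['contact_force'],o['ft_torque'],o['grip_width'])"
```

```text
time_s: 4.18
position: [592.8, 8.6, 71.5]
eef_rot: [0.001, 0.489, 0.872, 0.001]
contact_force: [1.2, 3.1, 6.1]
grip_width: 13.4
[592.78013245   8.64092049  71.5167826 ] [1.22785032 3.09356576 6.06637383] [ 0.55057043 -0.21703996 -0.00295237] 13.361197227637447
```

```bash
python3 -m handwheel '[{"offset":[0,0,0],"rot":[0,0,-8],"grip":5},{"offset":[0,0,0],"rot":[0,0,-8],"grip":5},{"offset":[0,0,0],"rot":[0,0,-8],"grip":5},{"offset":[0,0,0],"rot":[0,0,-8],"grip":5},{"offset":[0,0,0],"rot":[0,0,0],"grip":5}]' 30
python3 -c "
from h import *
o=bot.get_obs();print(o['position'],o['contact_force'],o['ft_torque'],o['grip_width'],yawx()-90)"
```

```text
time_s: 4.8
position: [593.1, 8.9, 71.5]
eef_rot: [0.002, 0.229, 0.973, 0.001]
contact_force: [3.1, 4.7, 5.6]
grip_width: 13.6
[593.08045604   8.91816478  71.50860869] [3.05268107 4.72259967 5.57589014] [ 0.82368362 -0.40697367  0.04139932] 13.5891240375682 63.47092059842598
```

```bash
python3 -m handwheel '[{"offset":[0,0,0],"rot":[0,0,-5],"grip":5},{"offset":[0,0,0],"rot":[0,0,-5],"grip":5},{"offset":[0,0,0],"rot":[0,0,0],"grip":5}]' 30
python3 -c "
from h import *
o=bot.get_obs();print(o['position'],o['contact_force'],o['ft_torque'],o['grip_width'],yawx()-90)"
python3 -m handwheel '[{"offset":[0,0,0],"rot":[0,0,-5],"grip":5},{"offset":[0,0,0],"rot":[0,0,0],"grip":5}]' 30
python3 -c "
from h import *
o=bot.get_obs();print(o['position'],o['contact_force'],o['ft_torque'],o['grip_width'],yawx()-90)"
```

```text
time_s: 5.18
position: [593.1, 9.1, 71.5]
eef_rot: [0.002, 0.144, 0.99, 0.001]
contact_force: [3.4, 6.1, 5.2]
grip_width: 13.2
[593.1384512    9.08423297  71.51039397] [3.3502462  6.09460713 5.19343687] [ 0.90350415 -0.48521651  0.07166028] 13.177984324502741 73.43911380633682
time_s: 5.42
position: [593.2, 9.2, 71.5]
eef_rot: [0.002, 0.101, 0.995, 0.001]
contact_force: [3.6, 6.2, 5.1]
grip_width: 13.7
[593.17252505   9.15550407  71.52547797] [3.61099279 6.24970711 5.10695531] [ 0.9416669  -0.52930097  0.08570033] 13.70772692107093 78.44017635903307
```

```bash
for i in 1; do python3 -m handwheel '[{"offset":[0,0,0],"rot":[0,0,-5],"grip":5},{"offset":[0,0,0],"rot":[0,0,0],"grip":5}]' 30
python3 -c "
from h import *
o=bot.get_obs();print(o['contact_force'],o['ft_torque'],o['grip_width'],yawx()-90)"; done
python3 -m handwheel '[{"offset":[0,0,0],"rot":[0,0,-5],"grip":5},{"offset":[0,0,0],"rot":[0,0,0],"grip":5}]' 30
python3 -c "
from h import *
o=bot.get_obs();print(o['contact_force'],o['ft_torque'],o['grip_width'],yawx()-90)"
```

```text
time_s: 5.68
position: [593.2, 9.2, 71.5]
eef_rot: [0.002, 0.057, 0.998, 0.001]
contact_force: [2.4, 6.7, 4.9]
grip_width: 13.2
[2.41925407 6.73589807 4.90731111] [ 0.94434877 -0.55224519  0.05182992] 13.181499229618604 83.43390804066613
time_s: 5.92
position: [593.2, 9.2, 71.6]
eef_rot: [0.002, 0.016, 1.0, 0.001]
contact_force: [2.9, 6.4, 5.4]
grip_width: 13.3
[2.93451705 6.43548893 5.39576202] [ 0.93215253 -0.52991469 -1.52912839] 13.330675435236081 88.21752614860972
```

The stop is felt: the moment jumps from +0.05 to −1.53 N m after about 57° (0.99 rad), and the pointer is now at about 178°. I'll hold, release, rise and go over the tray.

```bash
python3 -m handwheel '[{"offset":[0,0,0],"rot":[0,0,0],"grip":5},{"offset":[0,0,0],"rot":[0,0,0],"grip":5},{"offset":[0,0,0],"rot":[0,0,0],"grip":45},{"offset":[0,0,0],"rot":[0,0,0],"grip":45},{"offset":[0,0,0],"rot":[0,0,0],"grip":45},{"offset":[0,0,-50],"rot":[0,0,0],"grip":45},{"offset":[0,0,-60],"rot":[0,0,0],"grip":45},{"offset":[0,0,-20],"rot":[0,0,0],"grip":45},{"offset":[0,0,0],"rot":[0,0,0],"grip":45}]' 30
python3 -c "
from h import *
w=snap('wrist','w4');print(tool()[0],yawx()-90)"
```

```text
time_s: 7.05
position: [592.4, 8.1, 201.8]
eef_rot: [0.002, 0.014, 1.0, -0.0]
contact_force: [0.4, -0.2, 0.9]
grip_width: 44.7
[591.52133387   8.24603421 200.02411438] 88.38250817788708
```

View pics/w4.png

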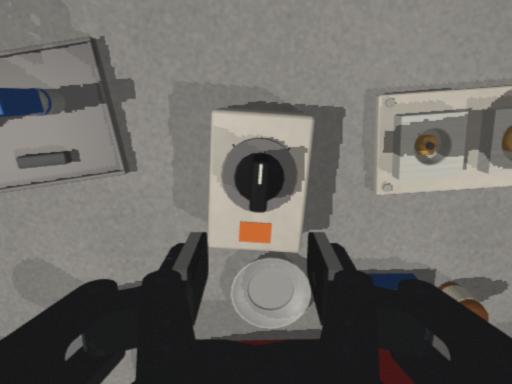

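The knob's white mark (260,175) is square to the box, pointing toward the robot, so the dimmer is at its stop. Now to the tray.

```bash
python3 -m handwheel '[{"offset":[16,-45,0],"rot":[0,0,-3],"grip":45},{"offset":[16,-52,0],"rot":[0,0,-3],"grip":45},{"offset":[16,-52,0],"rot":[0,0,-3],"grip":45},{"offset":[5,-45,0],"rot":[0,0,0],"grip":45},{"offset":[0,0,0],"rot":[0,0,0],"grip":45},{"offset":[0,0,0],"rot":[0,0,0],"grip":45}]' 30
python3 - <<'E'
from h import *
w=snap('wrist','w5');print(tool()[0],yawx()-90)
v,u=np.mgrid[0:384,0:512]; D=w["depth"]
P=np.stack([(u-w["cx"])/w["fx"]*D,-(v-w["cy"])/w["fy"]*D,-D],-1)@Rm(w["rotation"]).T+w["eye"]
m=(P[...,2]>83)&(P[...,2]<93)
n,l,st,c=cv2.connectedComponentsWithStats(m.astype(np.uint8))
for i in range(1,n):
    if st[i,4]>60:
        k=l==i; print(st[i],c[i],np.median(P[k][:,2]),cv2.minAreaRect(P[k][:,:2].astype(np.float32)))
E
```

```text
time_s: 7.85
position: [547.9, -186.2, 198.6]
eef_rot: [-0.001, -0.064, 0.998, 0.001]
contact_force: [-0.6, 0.2, 0.1]
grip_width: 44.9
[ 548.16463896 -185.67492084  198.994419  ] -262.57609552793815
[ 17 140  35  30 766] [ 34.43603133 154.26109661] 87.76908329748548 ((543.4852294921875, -357.7651062011719), (19.91084098815918, 21.212499618530273), 16.820405960083008)
[131 142  30  27 720] [145.70277778 154.90416667] 87.8571478894543 ((532.9662475585938, -273.3000183105469), (20.185293197631836, 19.94269561767578), 8.84647274017334)
[244 143  26  27 680] [256.57647059 155.73823529] 87.82217202859184 ((522.9483032226562, -189.2611846923828), (20.271451950073242, 19.193832397460938), 6.977907657623291)
[464 243  40  48 548] [478.64781022 263.2080292 ] 88.8431991247574 ((589.560546875, 4.1772003173828125), (14.271232604980469, 42.189903259277344), 68.37415313720703)
```

View pics/w5.png

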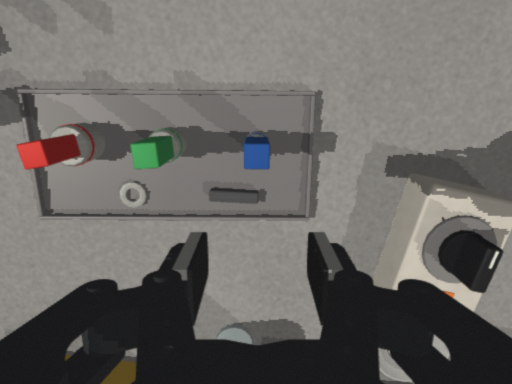

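The tray is square in this view. The blue handle's top is at (257,155), green at (146,155) and red at (34,154), and all tops measure z = 88 as expected. I'll check the blue handle's turn in a crop and take a second wrist view nearer.

```bash
python3 -c "
from h import *
w=load('pics/w5.npz'); crop(w,225,120,295,180,9,'pics/c8.png'); print(off([522.9,-189.3,120]),tool()[1].round(3))"
python3 -m handwheel '[{"offset":[24,-7,30],"rot":[0,0,0],"grip":45},{"offset":[0,0,40],"rot":[0,0,0],"grip":45},{"offset":[0,0,0],"rot":[0,0,0],"grip":45},{"offset":[0,0,0],"rot":[0,0,0],"grip":45}]' 30
python3 - <<'E'
from h import *
w=snap('wrist','w6');print(tool()[0],yawx()-90)
v,u=np.mgrid[0:384,0:512]; D=w["depth"]
P=np.stack([(u-w["cx"])/w["fx"]*D,-(v-w["cy"])/w["fy"]*D,-D],-1)@Rm(w["rotation"]).T+w["eye"]
m=(P[...,2]>83)&(P[...,2]<93)
n,l,st,c=cv2.connectedComponentsWithStats(m.astype(np.uint8))
for i in range(1,n):
    if st[i,4]>60:
        k=l==i; print(st[i],c[i],np.median(P[k][:,2]),cv2.minAreaRect(P[k][:,:2].astype(np.float32)))
E
```

```text
[25.4 -0.5 79. ] [[-0.992 -0.129 -0.002]
 [-0.129  0.992  0.002]
 [ 0.002  0.002 -1.   ]]
time_s: 8.4
position: [526.7, -196.3, 131.5]
eef_rot: [0.001, -0.065, 0.998, -0.0]
contact_force: [0.6, 0.2, 0.0]
grip_width: 44.7
[ 526.91058575 -196.65644038  131.91955892] -262.5466083944733
[ 106  192   40   36 1211] [125.67464905 209.92650702] 87.73407857695878 ((532.9323120117188, -273.2398376464844), (20.438312530517578, 20.042774200439453), 10.680998802185059)
[ 253  194   34   35 1136] [269.38996479 211.19982394] 87.81765345474271 ((522.43798828125, -189.18496704101562), (20.707210540771484, 19.576143264770508), 7.382330894470215)
[  0 204   7  20  73] [  1.87671233 215.1369863 ] 84.59688561798436 ((544.7005615234375, -347.00482177734375), (10.739408493041992, 2.2753257751464844), 11.99799919128418)
```

View pics/c8.png

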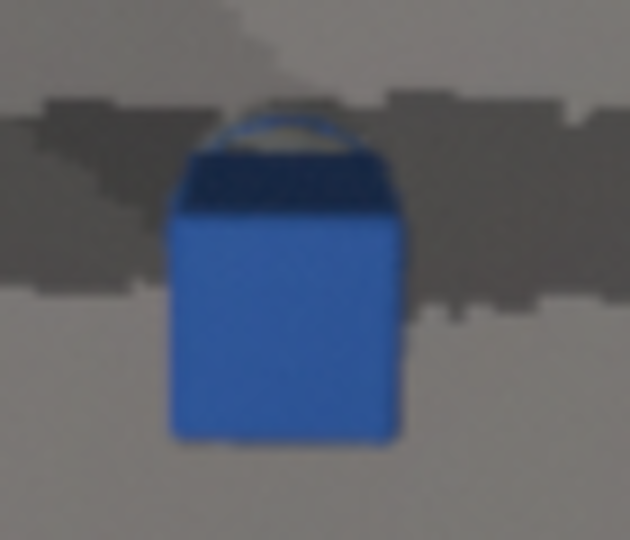

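View pics/w6.png

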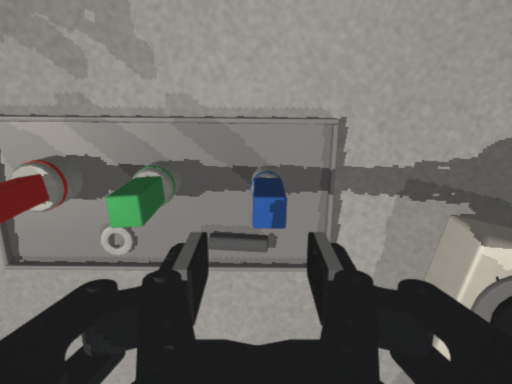

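Both views agree: the blue axis is at (522.6, −189.2), top z = 88, and square to the tool within 1°. I'll line up, descend and grip.

```bash
python3 -c "
from h import *
print(off([522.6,-189.2,45.5]))"

```

```text
[ 3.5  8.1 86.4]
```

```bash
python3 -m handwheel '[{"offset":[3.5,8,0],"rot":[0,0,0],"grip":45},{"offset":[0,0,0],"rot":[0,0,0],"grip":45},{"offset":[0,0,30],"rot":[0,0,0],"grip":45},{"offset":[0,0,35],"rot":[0,0,0],"grip":45},{"offset":[0,0,21],"rot":[0,0,0],"grip":45},{"offset":[0,0,0],"rot":[0,0,0],"grip":45},{"offset":[0,0,0],"rot":[0,0,0],"grip":10},{"offset":[0,0,0],"rot":[0,0,0],"grip":10},{"offset":[0,0,0],"rot":[0,0,0],"grip":10},{"offset":[0,0,0],"rot":[0,0,0],"grip":10}]' 60
python3 -c "
from h import *
o=bot.get_obs();print(o['position'],o['contact_force'],o['ft_torque'],o['grip_width'],yawx()-90)"
```

```text
time_s: 9.7
position: [522.1, -189.8, 45.7]
eef_rot: [0.001, -0.064, 0.998, -0.001]
contact_force: [-0.0, 0.4, 6.4]
grip_width: 19.5
[ 522.08644735 -189.84207342   45.69104165] [-0.01841793  0.370713    6.43733303] [ 0.07712399  0.04726128 -0.00577934] 19.462881840173097 -262.61633316126756
```

```bash
python3 -m handwheel '[{"offset":[0,0,-20],"rot":[0,0,0],"grip":10},{"offset":[0,0,-40],"rot":[0,0,0],"grip":10},{"offset":[0,0,-50],"rot":[0,0,0],"grip":10},{"offset":[0,0,-20],"rot":[0,0,0],"grip":10},{"offset":[0,0,0],"rot":[0,0,0],"grip":10},{"offset":[0,0,0],"rot":[0,0,0],"grip":10}]' 60
python3 -c "
from h import *
o=bot.get_obs();print(o['position'],o['contact_force'],o['ft_torque'],o['grip_width'],yawx()-90)
w=snap('wrist','w7')"
```

```text
time_s: 10.45
position: [520.5, -189.1, 173.1]
eef_rot: [-0.001, -0.064, 0.998, 0.001]
contact_force: [-0.1, -0.3, -1.2]
grip_width: 19.4
[ 520.49188455 -189.05773523  173.06128333] [-0.05914437 -0.3414123  -1.20229996] [-0.00729711  0.03851663  0.01416077] 19.374379998175982 -262.6154223914044
```

View pics/w7.png

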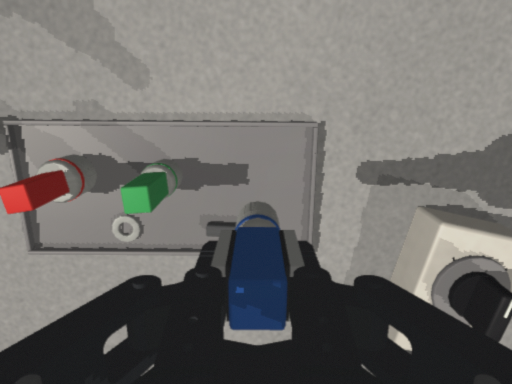

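The blue socket is held upright between the pads at (257,275). The others are undisturbed. I'll carry it to the lamp.

```bash
python3 -m handwheel '[{"offset":[-8,35,0],"rot":[0,0,0],"grip":10},{"offset":[-12,55,0],"rot":[0,0,0],"grip":10},{"offset":[-13,58,0],"rot":[0,0,0],"grip":10},{"offset":[-13,58,0],"rot":[0,0,0],"grip":10},{"offset":[-13,58,0],"rot":[0,0,0],"grip":10},{"offset":[-13,58,0],"rot":[0,0,0],"grip":10},{"offset":[-13,58,0],"rot":[0,0,0],"grip":10},{"offset":[-13,55,0],"rot":[0,0,0],"grip":10},{"offset":[-8,40,0],"rot":[0,0,0],"grip":10},{"offset":[0,0,0],"rot":[0,0,0],"grip":10}]' 60
python3 -m handwheel '[{"offset":[0,0,0],"rot":[0,0,5.4],"grip":10},{"offset":[0,0,0],"rot":[0,0,0],"grip":10}]' 60
python3 -c "
from h import *
o=bot.get_obs();print(o['position'],o['contact_force'],o['ft_torque'],o['grip_width'],yawx()-90,tool()[1].round(4)); print(off([565.9,342.2,173]))"
```

```text
time_s: 11.75
position: [564.1, 298.0, 172.0]
eef_rot: [-0.001, -0.066, 0.998, -0.0]
contact_force: [0.4, 0.0, -2.1]
grip_width: 19.5
time_s: 12.0
position: [564.9, 294.2, 173.1]
eef_rot: [-0.001, -0.017, 1.0, -0.0]
contact_force: [-0.8, 0.4, -0.8]
grip_width: 18.9
[564.93041784 294.18383077 173.11671798] [-0.81294788  0.4144332  -0.77581749] [0.01699779 0.03553929 0.00745401] 18.85275304533894 -268.0152330072367 [[-9.994e-01 -3.460e-02 -2.100e-03]
 [-3.460e-02  9.994e-01 -1.000e-03]
 [ 2.100e-03 -9.000e-04 -1.000e+00]]
[-2.6 48.   0.1]
```

```bash
python3 -c "
from h import *
w=snap('wrist','w8')
c=proj(w,[566,342,30]);print(c); u,v=int(c[0]),int(c[1])
crop(w,u-55,v-50,u+55,v+50,7,'pics/c9.png');print(u-55,v-50)
print([bot.get_obs()['position'].round(2) for i in range(3)])"
```

```text
[311.72066253 181.74976577]
256 131
[array([565.06, 294.21, 173.39]), array([565.06, 294.21, 173.39]), array([565.06, 294.21, 173.39])]
```

View pics/c9.png

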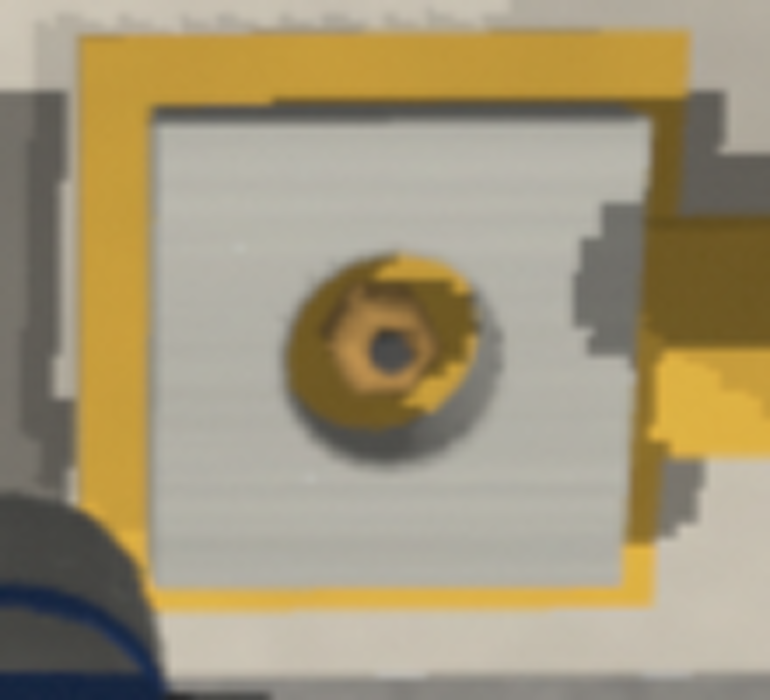

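View pics/w8.png

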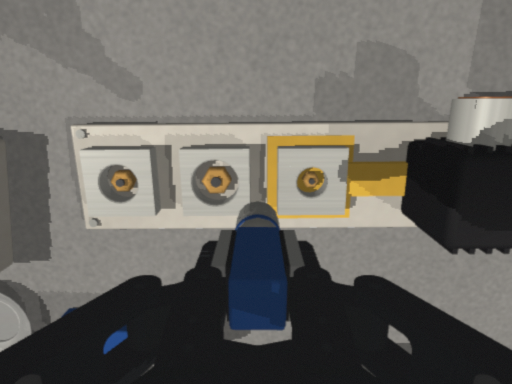

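```bash
python3 - <<'E'
from h import *
w=load("pics/w8.npz"); a=load("pics/w1.npz")
f=lambda c:(256+(c[0]+.5)/7-.5,131+(c[1]+.5)/7-.5)
g=lambda c:(235+(c[0]+.5)/7-.5,115+(c[1]+.5)/7-.5)
A=[(152,118),(652,118),(622,586),(155,588)]; B=[(100,285),(575,130),(703,595),(250,730)]
C=np.array([atz(w,*f(c),30) for c in A]); print(C.round(1),C.mean(0).round(1))
for i in range(4):
    e=C[(i+1)%4]-C[i]; print(np.linalg.norm(e).round(1),np.degrees(np.arctan2(e[1],e[0])).round(1))
T=np.array([tri([(w,*f(p)),(a,*g(q))]) for p,q in zip(A,B)]); print(T.round(1),T.mean(0).round(1))
print("rim",atz(w,*f((392,358)),30).round(1),"nut",atz(w,*f((385,343)),24).round(1),tri([(w,*f((392,358))),(a,*g((404,440)))]).round(1))
print(off([565.9,342.1,173]))
E
```

```text
[[537.  310.4  30. ]
 [534.9 371.1  30. ]
 [595.  373.6  30. ]
 [597.3 313.8  30. ]] [566.1 342.3  30. ]
60.7 92.0
60.1 2.4
59.8 -87.8
60.4 -176.8
[[538.1 310.9  22.6]
 [534.8 371.1  30. ]
 [593.9 372.6  33.8]
 [597.  313.8  30.8]] [566.  342.1  29.3]
rim [566.  341.9  30. ] nut [565.5 341.9  24. ] [566.3 342.1  28.4]
[-2.5 47.8  0.4]
```

Two places give the nut axis at (566, 342), rim z about 29–30, and the collar 60 mm square at 92°. I'll move over it and descend to just above the rim.

```bash
python3 -m handwheel '[{"offset":[-1,24,0],"rot":[0,0,0],"grip":10},{"offset":[-1,24,20],"rot":[0,0,0],"grip":10},{"offset":[0,0,35],"rot":[0,0,0],"grip":10},{"offset":[0,0,35],"rot":[0,0,0],"grip":10},{"offset":[0,0,0],"rot":[0,0,0],"grip":10},{"offset":[0,0,0],"rot":[0,0,0],"grip":10},{"offset":[0,0,0],"rot":[0,0,0],"grip":10}]' 60
python3 -c "
from h import *
o=bot.get_obs();print(o['position'],o['contact_force'],o['ft_torque'],o['grip_width'],yawx()-90); print(off([565.5,342.1,80]))
w=snap('wrist','w9'); crop(w,180,110,340,240,5,'pics/c10.png')"
```

```text
time_s: 12.92
position: [566.7, 343.5, 86.4]
eef_rot: [0.002, -0.017, 1.0, 0.001]
contact_force: [-0.2, -0.2, -1.1]
grip_width: 19.4
[566.72451368 343.53978781  86.41399733] [-0.180266   -0.15792229 -1.11723217] [0.02718182 0.01450934 0.02379976] 19.402573715755338 -268.0124975825835
[ 1.3 -1.4  6.4]
```

View pics/c10.png

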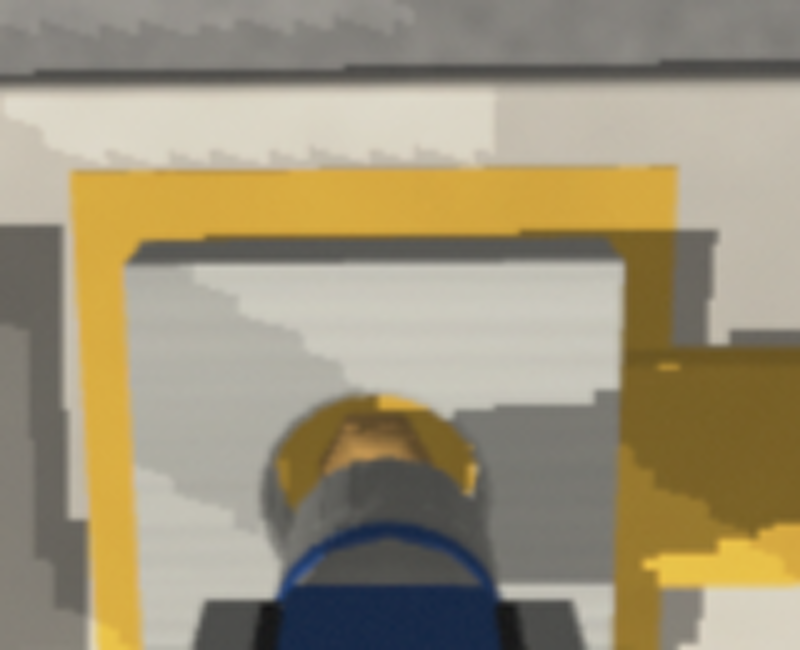

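In the crop the socket centre (389) is right of the bore centre (377), about 1.5 mm in tool y. This agrees with the measured −1.4 offset. I'll correct it and then descend in small rows.

```bash
python3 -m handwheel '[{"offset":[1.2,-1.4,0],"rot":[0,0,0],"grip":10},{"offset":[0,0,0],"rot":[0,0,0],"grip":10},{"offset":[0,0,0],"rot":[0,0,0],"grip":10}]' 60
python3 -c "
from h import *
o=bot.get_obs();print(o['position'],o['contact_force'],o['ft_torque'],o['grip_width'],yawx()-90); print(off([565.5,342.1,80]))
w=snap('wrist','w10'); crop(w,180,110,340,240,5,'pics/c11.png')"
```

```text
time_s: 13.35
position: [564.5, 341.9, 84.5]
eef_rot: [0.0, -0.017, 1.0, 0.0]
contact_force: [-0.4, 0.1, -1.0]
grip_width: 19.2
[564.49119362 341.88147282  84.4780915 ] [-0.43739799  0.11425381 -0.9870266 ] [ 0.03297926 -0.01443014 -0.02235013] 19.187488742295248 -268.01325881319224
[-1.   0.2  4.5]
```

View pics/c11.png

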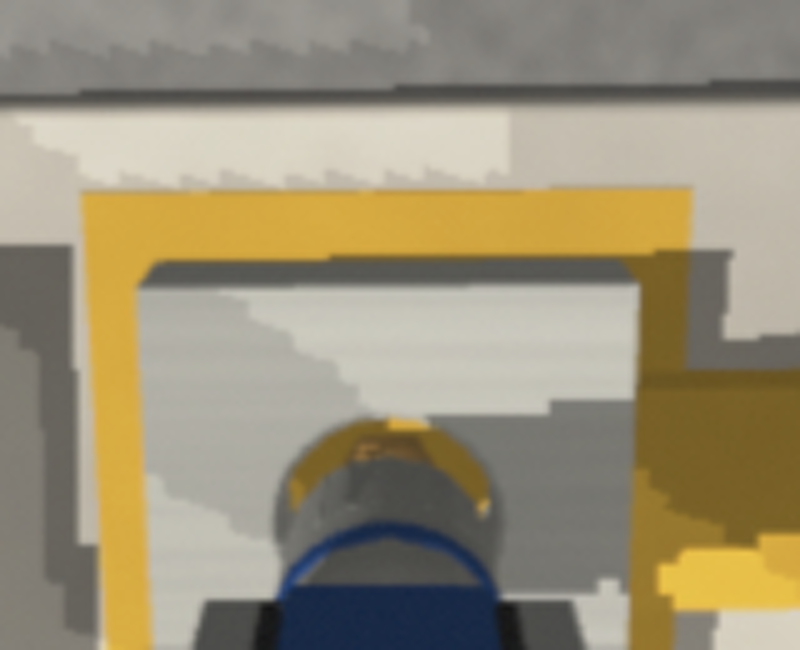

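```bash
python3 -m handwheel '[{"offset":[-0.8,0,0],"rot":[0,0,0],"grip":10},{"offset":[0,0,0],"rot":[0,0,0],"grip":10},{"offset":[0,0,5],"rot":[0,0,0],"grip":10},{"offset":[0,0,5],"rot":[0,0,0],"grip":10},{"offset":[0,0,0],"rot":[0,0,0],"grip":10}]' 60
python3 -c "
from h import *
o=bot.get_obs();print(o['position'],o['contact_force'],o['ft_torque'],o['grip_width'],yawx()-90); print(off([565.5,342.1,54]))
w=snap('wrist','w11'); crop(w,180,110,340,240,5,'pics/c12.png')"
```

```text
time_s: 14.02
position: [564.8, 341.7, 73.5]
eef_rot: [-0.001, -0.017, 1.0, -0.0]
contact_force: [0.4, -0.7, -0.8]
grip_width: 19.5
[564.81177403 341.72272464  73.46199925] [ 0.41267086 -0.66905358 -0.82176345] [-0.00686242 -0.02725175  0.0330529 ] 19.513925343199016 -268.0147086619173
[-0.7  0.4 19.5]
```

View pics/c12.png

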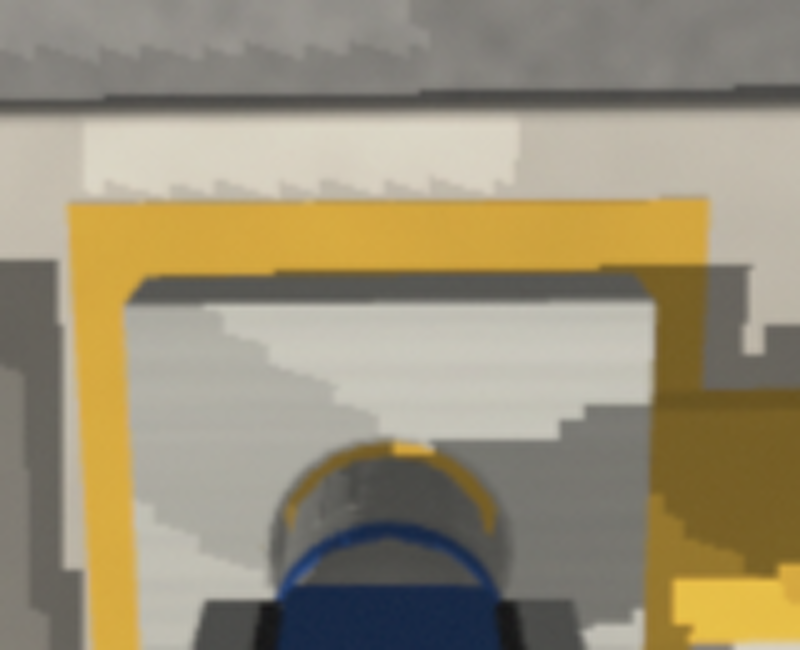

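The socket mouth is centred over the bore, with an even yellow sliver around it. I'll go down in small rows and watch the force.

```bash
python3 -m handwheel '[{"offset":[-0.3,0.2,3],"rot":[0,0,0],"grip":10},{"offset":[0,0,3],"rot":[0,0,0],"grip":10},{"offset":[0,0,2],"rot":[0,0,0],"grip":10},{"offset":[0,0,0],"rot":[0,0,0],"grip":10}]' 60
python3 -c "
from h import *
o=bot.get_obs();print(o['position'],o['contact_force'],o['ft_torque'],o['grip_width'])"
python3 -m handwheel '[{"offset":[0,0,2],"rot":[0,0,0],"grip":10},{"offset":[0,0,2],"rot":[0,0,0],"grip":10},{"offset":[0,0,0],"rot":[0,0,0],"grip":10}]' 60
python3 -c "
from h import *
o=bot.get_obs();print(o['position'],o['contact_force'],o['ft_torque'],o['grip_width'])"
```

```text
time_s: 14.58
position: [565.5, 342.1, 66.1]
eef_rot: [-0.0, -0.017, 1.0, -0.0]
contact_force: [0.4, -0.3, -0.5]
grip_width: 19.3
[565.45624054 342.0580229   66.06934994] [ 0.38619266 -0.31236887 -0.50073226] [ 0.01079481 -0.01787078 -0.06389953] 19.265626747602745
time_s: 14.95
position: [565.4, 342.0, 62.1]
eef_rot: [-0.0, -0.017, 1.0, -0.0]
contact_force: [-0.3, -0.1, -0.4]
grip_width: 19.5
[565.44910014 342.048587    62.08461268] [-0.29424839 -0.10393189 -0.36078129] [-0.0115848  -0.03664193  0.01633917] 19.465606867805146
```

The tool is already 3.6 mm below where a misfit would stop, with no force. I'll continue to the floor.

```bash
python3 -m handwheel '[{"offset":[0,0,2],"rot":[0,0,0],"grip":10},{"offset":[0,0,2],"rot":[0,0,0],"grip":10},{"offset":[0,0,2],"rot":[0,0,0],"grip":10},{"offset":[0,0,1],"rot":[0,0,0],"grip":10},{"offset":[0,0,1],"rot":[0,0,0],"grip":10},{"offset":[0,0,0],"rot":[0,0,0],"grip":10}]' 60
python3 -c "
from h import *
o=bot.get_obs();print(o['position'],o['contact_force'],o['ft_torque'],o['grip_width'])"
python3 -m handwheel '[{"offset":[0,0,1],"rot":[0,0,0],"grip":10},{"offset":[0,0,0],"rot":[0,0,0],"grip":10}]' 60
python3 -c "
from h import *
o=bot.get_obs();print(o['position'],o['contact_force'],o['ft_torque'],o['grip_width'])"
```

```text
time_s: 15.7
position: [565.6, 342.1, 54.3]
eef_rot: [-0.0, -0.017, 1.0, 0.0]
contact_force: [-0.2, -0.4, -1.7]
grip_width: 19.4
[565.55797302 342.09784491  54.27445908] [-0.17661268 -0.41172708 -1.67621607] [-0.00619961  0.02348377  0.01035392] 19.410715698720217
time_s: 15.95
position: [565.7, 342.2, 53.8]
eef_rot: [0.0, -0.017, 1.0, 0.0]
contact_force: [-0.4, 0.5, 2.4]
grip_width: 19.1
[565.7084042  342.17661341  53.76739725] [-0.40444741  0.45818529  2.44671401] [-0.14062398  0.20233516  0.03918106] 19.124494049404095
```

```bash
python3 -m handwheel '[{"offset":[0,0,1],"rot":[0,0,0],"grip":10},{"offset":[0,0,0.5],"rot":[0,0,0],"grip":10},{"offset":[0,0,0],"rot":[0,0,0],"grip":10},{"offset":[0,0,0],"rot":[0,0,0],"grip":10},{"offset":[0,0,0],"rot":[0,0,0],"grip":10}]' 60
python3 -c "
from h import *
o=bot.get_obs();print(o['position'],o['contact_force'],o['ft_torque'],o['grip_width'],o['eef_rot'])
w=snap('wrist','w12'); s=snap('scene','s12'); d=snap('side','d12')
print(unproj(w,257,300).round(1))
a=s['image'][120:370,170:512,::-1]; b=d['image'][100:290,130:340,::-1]
a=cv2.resize(a,(342*600//250,600)) if 0 else cv2.resize(a,None,fx=2.2,fy=2.2,interpolation=cv2.INTER_CUBIC)
cv2.imwrite('pics/c13.png',a); cv2.imwrite('pics/c14.png',cv2.resize(b,None,fx=3,fy=3,interpolation=cv2.INTER_CUBIC))"
```

```text
time_s: 16.58
position: [565.8, 342.2, 53.7]
eef_rot: [0.001, -0.017, 1.0, 0.0]
contact_force: [-4.0, -1.8, 11.7]
grip_width: 19.3
[565.81121673 342.21732931  53.71540654] [-3.9713     -1.81727635 11.66359075] [-0.46364575  0.68030361 -0.0194059 ] 19.326284811428962 [ 6.74859095e-04 -1.73505897e-02  9.99849206e-01  2.59075536e-04]
[564.3 342.4  95.7]
```

View pics/w12.png

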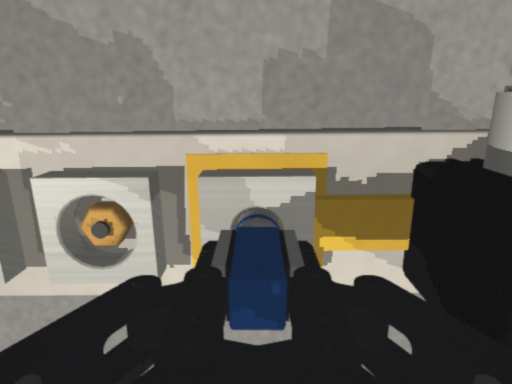

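View pics/c13.png

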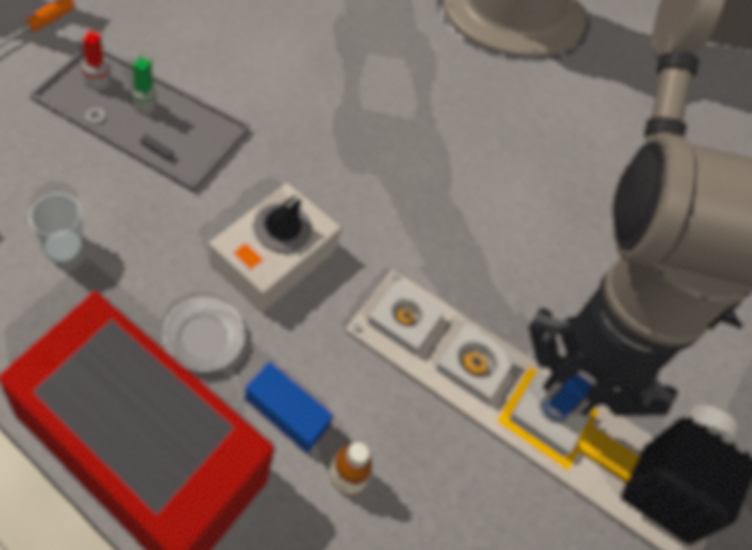

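View pics/c14.png

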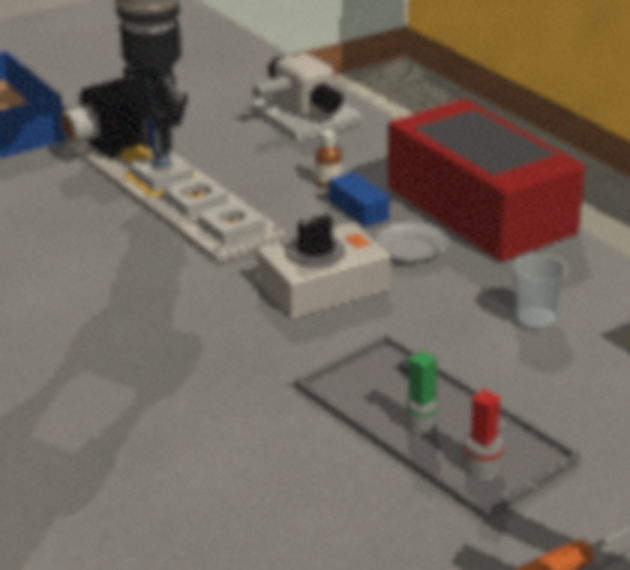

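```bash
python3 - <<'E'
from h import *
w=load("pics/w4.npz")
v,u=np.mgrid[0:384,0:512]; D=w["depth"]
P=np.stack([(u-w["cx"])/w["fx"]*D,-(v-w["cy"])/w["fy"]*D,-D],-1)@Rm(w["rotation"]).T+w["eye"]
q=np.hypot(P[...,0]-591.5,P[...,1]-10.3)
m=(P[...,2]>88)&(P[...,2]<98)&(q<26); print("knob",cv2.minAreaRect(P[m][:,:2].astype(np.float32)))
m=(P[...,2]>47)&(P[...,2]<53); n,l,st,c=cv2.connectedComponentsWithStats(m.astype(np.uint8)); i=1+st[1:,4].argmax()
print("box",cv2.minAreaRect(P[l==i][:,:2].astype(np.float32)))
bot.sign_off(); o=bot.get_obs(); print(o['position'],o['contact_force'],o['grip_width'],o['time_s'])
E
```

```text
knob ((591.5629272460938, 9.972338676452637), (13.974010467529297, 41.5467414855957), 84.59513854980469)
box ((601.4622192382812, 8.972766876220703), (89.48271942138672, 129.4205322265625), 84.59087371826172)
the job is handed in; nothing more can be done
the job is handed in; nothing more can be done
```

I turned the dimmer to its anticlockwise stop, then seated the small (blue) socket fully on the lamp nut and handed in at 16.7 s, still gripping it. No verdict is reported.

**Dimmer:** I gripped the bar and turned it about 0.99 rad anticlockwise. At the stop the moment jumped to −1.5 N m. After I let go, depth data showed the bar exactly square to its box (both at 84.6°).

**Choosing the socket:** The wrist view showed the lamp's bore was the smallest of the three, so I tried the blue socket first. It went past the nut's top with no force. I did not need to try the medium or large socket.

**Last checks before hand-in:**
- **Depth:** the tool touched the bore floor at z = 53.7 mm, as expected. The handle top measured 95.7 mm against 96 expected.
- **Position:** the tool was within about 0.5 mm of the nut axis I measured at (566, 342). It was pointing straight down, pressing with about 12 N.
- **Grip:** the finger opening was 19.3 mm, with the grip set to 60 N.
- **Other objects:** the scene and side pictures showed red and green standing upright in the tray and no bystander visibly moved.

**Disagreements:**
- My first hand-picked scene and side positions differed by up to 13 mm, so I worked from the wrist camera instead.
- Readings of the tool position wandered by about 1 mm, so I re-centred it before lowering.
- No position reading could be taken after hand-in.

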